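# Weigh the basket on the spring scale

## Robot

A 6-joint arm with a two-finger parallel gripper is mounted at the origin on a cart in front of the work surface, level with it; the furniture and walls round the work are solid. World frame = base frame: x ahead of the robot, y to its left, z up, the work surface at z = 0. Lengths are in m, angles in rad, forces in N, time in s.
With the tool pointing down it reaches from about 0.35 to 0.975 m from the base axis. Payload 4.9 kg.
Tool frame: the origin (TCP) lies midway between the tips of the shut fingers; the grasp point (between the pads) lies 19 mm behind it; x points along the fingers, y is the direction in which the jaws open and shut, and the axes are right-handed (so a half turn about x gives the same grasp; the last joint's range is limited). The gripper opens to 85 mm and grips with 20 to 120 N. Pads are 22 mm wide; open, the fingers measure 114 mm over their backs; the gripper's body (76 mm by 85 mm) begins 54 mm behind the grasp point. The pads swing forward as they close: fully open they stand 13 mm farther back than shut.
Start: joints at [-1.233, 0.053, 1.613, -0, 1.476, -0.119], TCP at [0.276, -0.561, 0.231] pointing down, gripper open.
Joint ranges: [-3.01, 3.01], [-1.01, 2.22], [0.06, 2.58], [-1.02, 4.17], [0.09, 2.62], [-3.14, 3.14]. Speed limits (rad/s): [2.57, 2.57, 3.14, 3.14, 3.14, 3.14].

## Interface

Orientations are given as a rotation vector (axis times angle).
In Python, from station import ctrl gives the robot as it stands.
- The arm moves only by the shell command python3 -m handwheel 'ROWS' [FORCE]. ROWS is JSON, a list of rows, each a list of 3 entries, a list of its own where there are three numbers: the finger opening in m, from 0 to 0.0854, then the shift along the tool's x, y, z in m, then the turn, a rotation vector about the tool's x, y, z in degrees. In form: [[claw, [dx, dy, dz], [ax, ay, az]], ...]. A call has 1 to 10 rows; each row shifts and turns the commanded pose from where the row before left it, along the tool's axes as they then stand; what a row does not reach is not made up. A row lasts 1/12 s, in which the tool goes at most 41.7 mm and 7.16 degrees, less where a joint would pass 70% of its speed; a pose out of reach is approached as far as the arm can. A call with a gripper value outside its range is refused whole. The fingers move at their own pace and stop on an object; FORCE is the grip in N (left out, the last holds). Time passes only in rows, so rows that do not move let the fingers close. It gives the time, the measured TCP pose, the force and the opening at its end, in the units of the state.
- ctrl.get_obs(): the state, without advancing time (a new reading comes with each control period).
- ctrl.get_image(name): name is "scene" or "top"; returns the picture (480x640x3 uint8, red, green, blue); there is no depth.
- ctrl.camera_params(name): a dict with "vertical_fov" (degrees; the focal length in pixels is half the picture's height over the tangent of half this angle, whatever the lens; pixels are square), "cx", "cy" (the principal point, pixels), "rvec" (rotation vector, rad) and "tvec" (3), from world to camera coordinates, as OpenCV has them. Camera axes: x right, y down, z forward; pixel columns grow to the right and rows downward; lengths in m; the calibration is good to about 2 mm. A picture is of the moment at which its call begins. camera_params takes no time and is no camera call.
- ctrl.finish_job(): hands the job in, once; it reports no verdict.
Trained networks look in the newest picture that a camera, given by its name, has taken for a name from the list of things; names that differ only in an ending like _2 or _b are one class to them, and where a whole thing is asked for, a point or a joint stands for the part that bears it (a point fixed in the world has none). Each returns a list of dicts, best first, with "score" (0 to 1); they miss things now and then, are a little off and sometimes report something else, mostly with a low value. They report only what shows in the picture. A call takes as long as a camera call. They do not tell look-alikes from the thing itself.
- ctrl.look_for(thing, camera): "box" ([centre column, centre row, width, height] in pixels, round what is visible of it).
- ctrl.silhouettes(thing, camera): "mask" (480x640 bool, what is visible of it) and "box" ([centre column, centre row, width, height] in pixels, round what is visible of it).
- ctrl.tip_of(thing, camera): "centre" ([row, column] in pixels: a listed point, or the origin of a listed thing).
The state is a dict: "t": time; "q": joint angles; "dq": joint speeds; "effort": joint torques, N m; "tool_pos": TCP position; "tool_rot": TCP orientation; "contact_force": force on the tool from outside, world axes, zero at the start; "wrist_torque": the same for the moment, N m; "opening": finger opening in m.
Only numpy, scipy, OpenCV 4.12 (cv2) and the standard library are available. Lean on these libraries where they do the work, as an engineer would, in place of code of your own. Each camera call takes 0.05 s, during which the arm holds its last target.

## Task

Weigh the pink basket with the food tub in it: lift it by the black grip on its handle and hang the handle's bar fully home in both hooks of the spring scale. Lower it slowly and gently, and let go only once the spring carries the whole weight, so that the hooks never snatch, drop or spring back and the pointer never gets to the red zone. Leave the basket hanging freely and still with the tub in it, and leave everything else alone.

Things in the scene. Friction and masses are not known exactly. Their poses are not given: they have to be found in the camera images.
- basket_grip (a point): Centre of the black grip, 14 x 46 x 22 mm (x, y, z), in the middle of the basket's steel handle. The handle's level top bar (10 mm dia, 156 mm long) runs along y, its centre line through this point, 185 mm above the basket's underside; the bare bar either side of the grip goes into the hooks. Axes: x across the bar, y along it, z up.
- basket: Pink slotted basket, 147 x 250 x 111 mm (x, y, z), with a fixed arched steel handle: its level bar ends 78 mm either side of the middle and slopes to the rim at y = +-118 mm. 0.22 kg without contents, the mass centre below the bar. Origin at the centre of its underside; axes as the grip's.
- tub_center (a point): Centre of the white lidded food tub (103 x 144 x 56 mm) standing loose in the basket, long side along the basket's. How full it is, so its weight, is unknown: 0.15 to 0.75 kg.
- hook_seat (a point): Point midway between the scale's two hooks where the bar's centre line lies when fully home; moves with the hooks, 300 mm above the table unloaded. Hooks: upward-open Vs of 10 mm rod at y = -48 and +48 mm (86 mm free between), 44 mm wide along x, rod centre 13.5 mm below this point at the bottom, tops (red tips in front) at most 15 mm above it, front ends 29 mm in front of it. x points to the column, y from hook to hook, z up.
- scale: Fixed spring scale: dark foot plate (190 x 130 x 12 mm), grey column 115 mm behind the hooks (top 188 mm high) and, 143 mm behind the hooks, a white dial plate 100 mm wide, top 327 mm high, with black ticks every 10 mm and a red zone below. Origin on the table straight below the hooks' seat; x towards the column, z up.
- hooks (a joint): Downward slide of the hooks and red pointer, m: 0 unloaded, stop at 0.100, red zone from 0.092. Spring 120 N/m without preload, damping 3 N s/m; the laden basket settles between 0.028 and 0.082, by its weight. Moving faster than 0.07 m/s either way counts as a snatch.
- spice_jar: Bystander, loose: sizes in mm: spice jar with red cap, 45 dia x 108 tall. Origin at the centre of its underside. Leave alone.
- green_pot: Bystander, loose: sizes in mm: small clear-lidded portion pot, green contents, 53 dia x 36. Origin at the centre of its underside. Leave alone.
- steel_cup: Bystander, loose: sizes in mm: small steel cup, 68 dia x 42. Origin at the centre of its underside. Leave alone.
- salt_shaker: Bystander, loose: sizes in mm: glass shaker with grey perforated cap, 44 dia x 90 tall. Origin at the centre of its underside. Leave alone.
- red_pot: Bystander, loose: sizes in mm: small clear-lidded portion pot, red contents, 53 dia x 36. Origin at the centre of its underside. Leave alone.
- kitchen_timer: Bystander, loose: sizes in mm: red and white round kitchen timer, 62 dia x 40. Origin at the centre of its underside. Leave alone.
Things that resemble listed ones, but are neither listed nor needed, are in the scene too. What is meant by the part that bears tub_center is not yellow, and is the larger of those in its own colour.

How it is judged:
By the outcome, as a careful person would: the job done as asked, in the order asked, and still so for the second after the job is handed in, with the robot touching nothing.
It also fails if it takes over 67 s, if anything falls off the work surface, if the arm or the gripper's body presses on something with over 40 N, if the wrist force passes 120 N, or if a joint passes its speed limit or range.

## Working session

There is one attempt and no reset: what is moved stays moved. The work goes in short steps, Python scripts to look and compute and a shell command to move; the robot and the scene stay as the last step left them, time stands still between calls to the robot, and variables do not carry over. Pictures are saved under pics/ and viewed, and the job is handed in when it is done.

```bash
ls; mkdir -p pics
cat > h.py <<'E'
import numpy as np, cv2
from station import ctrl
def cam(n):
    p=ctrl.camera_params(n); f=240/np.tan(np.radians(p["vertical_fov"])/2)
    K=np.array([[f,0,p["cx"]],[0,f,p["cy"]],[0,0,1.]]); R=cv2.Rodrigues(np.array(p["rvec"],float))[0]
    return K,R,np.array(p["tvec"],float),p
def proj(n,X):
    K,R,t,p=cam(n); c=(R@np.atleast_2d(X).T).T+t; u=(K@c.T).T; return u[:,:2]/u[:,2:]
def ray(n,u,v):
    K,R,t,p=cam(n); d=R.T@np.linalg.inv(K)@np.array([u,v,1.]); return -R.T@t,d/np.linalg.norm(d)
def onz(n,u,v,z):
    o,d=ray(n,u,v); return o+d*(z-o[2])/d[2]
def tri(pts):
    A=np.zeros((3,3));b=np.zeros(3)
    for n,u,v in pts:
        o,d=ray(n,u,v);P=np.eye(3)-np.outer(d,d);A+=P;b+=P@o
    X=np.linalg.solve(A,b); return X,[proj(n,X)[0]-[u,v] for n,u,v in pts]
def snap(n,f):
    im=ctrl.get_image(n); cv2.imwrite("pics/"+f,im[:,:,::-1]); return im
E
python3 - <<'E'
from h import *
print(ctrl.get_obs())
for n in("scene","top"):
    snap(n,n+"0.png"); print(n,ctrl.camera_params(n))
    for t in("basket_grip","tub_center","hook_seat","scale","basket"):
        print(t,[(np.round(r["centre"],1),round(r["score"],2)) for r in ctrl.tip_of(t,n)])
E
```

```text
pics
{'t': 0.0, 'q': array([-1.23303053e+00,  5.33670695e-02,  1.61433269e+00, -4.62945563e-06,
        1.47598148e+00, -1.19001501e-01]), 'dq': array([ 0.00046881, -0.00029273,  0.00114862,  0.00045503, -0.00061931,
        0.0004866 ]), 'effort': array([ 1.39732951e-03, -3.93679655e+01, -3.70176530e+01, -2.54661904e-05,
        7.12899680e-03,  6.93886079e-06]), 'tool_pos': array([ 0.27544221, -0.56032445,  0.23003358]), 'tool_rot': array([ 1.96822392,  0.4596445 , -1.96869395]), 'contact_force': array([-1.08445614, -0.98115502, -0.31545477]), 'wrist_torque': array([ 0.00174625, -0.00572413,  0.00656412]), 'opening': 0.08476760778385894}
scene {'vertical_fov': 45.1764024051351, 'cx': 322.55879059637215, 'cy': 238.1864295680882, 'rvec': array([ 2.13928852, -0.46013928,  0.24518407]), 'tvec': array([-0.51512682,  0.23142672,  1.6322955 ])}
basket_grip [(array([284.9, 354. ]), 0.71)]
tub_center [(array([338.1, 440.3]), 0.96), (array([328.5, 353.1]), 0.71)]
hook_seat [(array([195.3, 335.5]), 0.64), (array([284.7, 352.3]), 0.31), (array([306.2, 281.5]), 0.26)]
scale [(array([274.9, 335.3]), 0.94), (array([190.4, 337.8]), 0.67)]
basket [(array([336.9, 354.6]), 0.96)]
top {'vertical_fov': 51.70077954050292, 'cx': 327.6215874169918, 'cy': 235.52787567715703, 'rvec': array([ 2.14026862, -2.14527963,  0.19852083]), 'tvec': array([-0.10466549,  0.56174656,  1.36645541])}
basket_grip [(array([241.6, 414. ]), 0.96)]
tub_center [(array([188.3, 440. ]), 0.95), (array([254.8, 394.7]), 0.78), (array([320.3, 223.3]), 0.62), (array([245.1, 411.4]), 0.6)]
hook_seat [(array([252. , 397.5]), 0.51)]
scale [(array([228. , 307.6]), 0.69), (array([190.9, 174.9]), 0.34)]
basket [(array([190.8, 395.8]), 0.69), (array([253.9, 398.3]), 0.62)]
```

View pics/scene0.png

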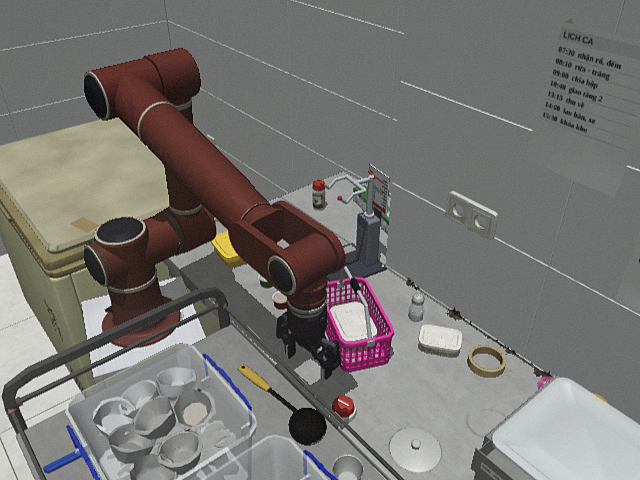

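View pics/top0.png

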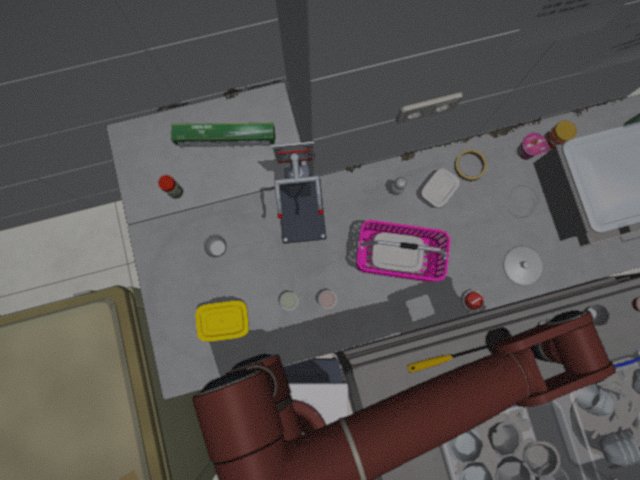

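Run:
```python
from h import *
a=cv2.imread("pics/top0.png"); b=cv2.imread("pics/scene0.png")
cv2.imwrite("pics/z1.png",cv2.resize(a[130:290,255:465],None,fx=3.8,fy=3.7,interpolation=cv2.INTER_CUBIC))
cv2.imwrite("pics/z2.png",cv2.resize(b[150:390,260:420],None,fx=2.5*2,fy=2.5,interpolation=cv2.INTER_CUBIC))
print(tri([("top",407,245.5),("scene",354,285)]))
```

```text
(array([ 0.51276194, -0.30768568,  0.18586119]), [array([ 0.0841793 , -0.24302622]), array([-0.25391054,  0.05314725])])
```

View pics/z1.png

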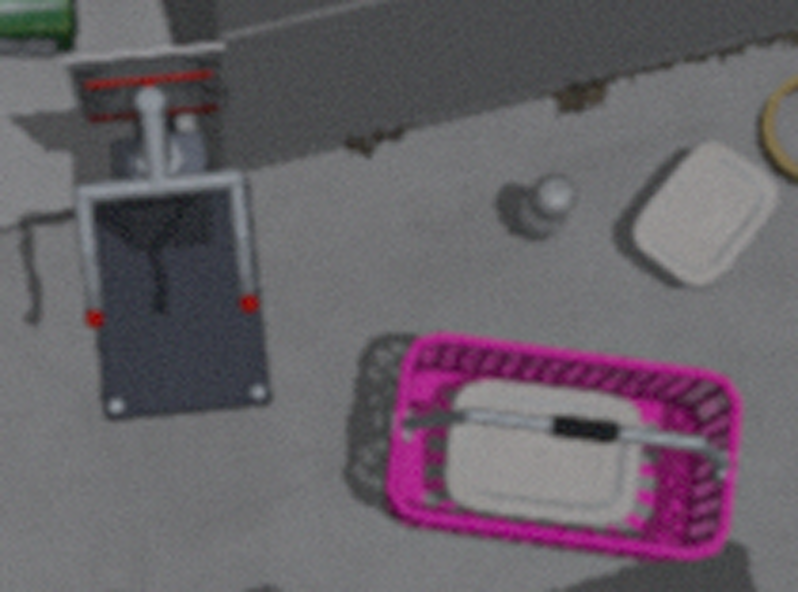

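View pics/z2.png

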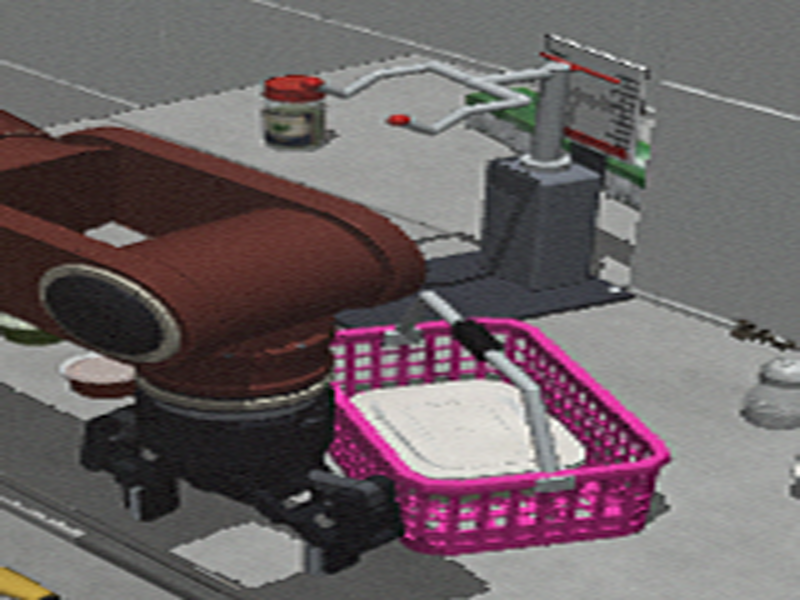

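Run:
```python
from h import *
z=lambda x,y:(255+x/3.8,130+y/3.7)
P=lambda a,zz:onz("top",*z(*a),zz)
X,e=tri([("top",*z(585,429)),("scene",355.4,285.2)]); print("grip",X.round(4),np.round(e,2), P((585,429),.185).round(4))
A=P((462,413),.185);B=P((690,440),.185);print("bar ends",A.round(4),B.round(4),np.linalg.norm(A-B))
d=A-B;print("bar yaw",np.degrees(np.arctan2(-d[0],d[1])))
Tr,e=tri([("top",*z(250,304)),("scene",340.1,198)]);print("tipR",Tr.round(4),np.round(e,2))
for h in(.305,.31,.315):
  L=P((95,319),h);R=P((250,304),h);d=L-R;print(h,L.round(4),R.round(4),np.linalg.norm(d),np.degrees(np.arctan2(-d[0],d[1])))
L=P((116,405),.013);R=P((259,392),.013);d=L-R;print("screw",L.round(4),R.round(4),np.linalg.norm(d),np.degrees(np.arctan2(-d[0],d[1])))
for n in[(105,418),(271,402),(75,62),(222,45)]:print(n,P(n,.012 if n[1]>100 else .327).round(4))
L=P((92,190),.315);R=P((238,177),.315);print(L,R)
o=ctrl.get_obs();print(cv2.Rodrigues(o["tool_rot"])[0].round(3))
```

```text
grip [ 0.5125 -0.3127  0.1886] [[ 0.27 -0.77]
 [-0.8   0.17]] [ 0.5111 -0.3126  0.185 ]
bar ends [ 0.5224 -0.2294  0.185 ] [ 0.5033 -0.3837  0.185 ] 0.15548362562103998
bar yaw -7.078668597444725
tipR [ 0.5758 -0.0862  0.3072] [[ 0.34 -0.99]
 [-0.87  0.19]]
0.305 [0.5642 0.0101 0.305 ] [ 0.5739 -0.0854  0.305 ] 0.09594092795336777 5.8042438651257955
0.31 [0.5631 0.0097 0.31  ] [ 0.5728 -0.0853  0.31  ] 0.0955191507399748 5.80424386512581
0.315 [0.5621 0.0093 0.315 ] [ 0.5717 -0.0853  0.315 ] 0.09509737352658183 5.804243865125757
screw [0.5558 0.0163 0.013 ] [ 0.5661 -0.0936  0.013 ] 0.11031836125792467 5.359431653602098
(105, 418) [0.5456 0.0247 0.012 ]
(271, 402) [ 0.5583 -0.1028  0.012 ]
(75, 62) [0.7262 0.0227 0.327 ]
(222, 45) [ 0.7378 -0.0681  0.327 ]
[0.64562558 0.01216078 0.315     ] [ 0.65428023 -0.07800494  0.315     ]
[[ 0.     0.441 -0.897]
 [ 0.    -0.897 -0.441]
 [-1.    -0.    -0.   ]]
```

```bash
python3 -m handwheel '[[0.085,[-0.005,-0.008,-0.022],[0,0,0]],[0.085,[-0.005,-0.008,-0.022],[0,0,0]],[0.085,[-0.005,-0.008,-0.022],[0,0,0]],[0.085,[-0.005,-0.008,-0.022],[0,0,0]],[0.085,[-0.005,-0.008,-0.022],[0,0,0]],[0.085,[-0.005,-0.008,-0.022],[0,0,0]],[0.085,[-0.005,-0.008,-0.022],[0,0,0]],[0.085,[-0.005,-0.008,-0.022],[0,0,0]],[0.085,[-0.005,-0.008,-0.022],[0,0,0]],[0.085,[-0.005,-0.008,-0.022],[0,0,0]]]' 60
```

```text
t: 1.43
tool_pos: [0.4385, -0.3912, 0.2817]
tool_rot: [1.968, 0.457, -1.967]
contact_force: [0.0, -0.6, 0.3]
opening: 0.0852
```

```bash
python3 -m handwheel '[[0.085,[0,-0.008,-0.022],[0,0,0]],[0.085,[0,-0.008,-0.022],[0,0,0]],[0.085,[0,0,0],[-6.3,0,0]],[0.085,[0,0,0],[-6.3,0,0]],[0.085,[0,0,0],[-6.3,0,0]],[0.085,[0,0,0],[-6.3,0,0]],[0.085,[0,0,0],[-6.3,0,0]],[0.085,[0,0,0],[-6.3,0,0]],[0.085,[0,0,0],[-6.3,0,0]],[0.085,[0,0,0],[-6.3,0,0]]]' 60
python3 - <<'E'
from h import *
print(cv2.Rodrigues(ctrl.get_obs()["tool_rot"])[0].round(3))
snap("top","t1.png");snap("scene","s1.png")
a=cv2.imread("pics/s1.png")
cv2.imwrite("pics/s1z.png",cv2.resize(a[150:390,260:420],None,fx=3.75,fy=2.5,interpolation=cv2.INTER_CUBIC))
E
```

```text
t: 2.27
tool_pos: [0.4703, -0.3583, 0.2814]
tool_rot: [1.376, 1.092, -1.376]
contact_force: [-0.9, 0.5, -0.0]
opening: 0.0853
[[ 0.     0.974 -0.227]
 [-0.    -0.227 -0.974]
 [-1.     0.     0.   ]]
```

View pics/s1.png

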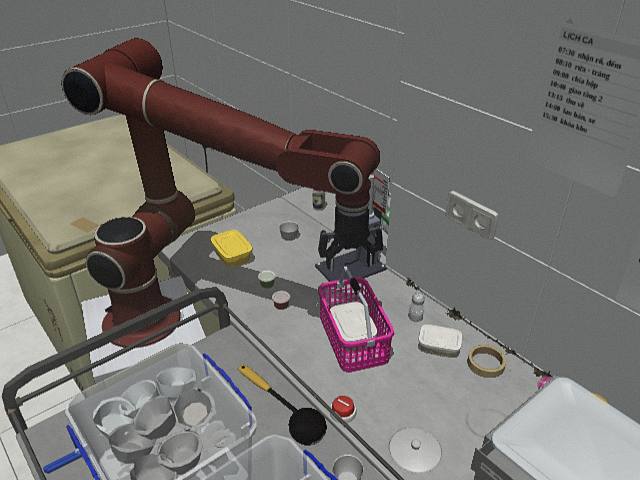

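View pics/t1.png

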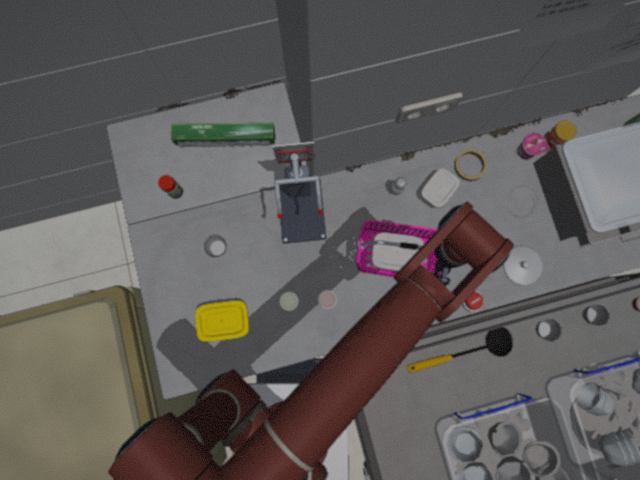

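```bash
python3 -m handwheel '[[0.085,[0,0,0],[-6,0,0]],[0.085,[0,0.012,-0.0165],[0,0,0]],[0.085,[0,0.012,-0.0165],[0,0,0]],[0.085,[0,0.0117,-0.0174],[0,0,0]],[0.085,[0.015,0,0],[0,0,0]],[0.085,[0.015,0,0],[0,0,0]],[0.085,[0,0,0],[0,0,0]]]' 60
python3 - <<'E'
from h import *
o=ctrl.get_obs();print(cv2.Rodrigues(o["tool_rot"])[0].round(3))
p=o["tool_pos"]
a=snap("scene","s2.png");b=snap("top","t2.png")
s=proj("scene",[.5125,-.3127,.187])[0];print(s,proj("top",[.5125,-.3127,.187]),ctrl.tip_of("basket_grip","scene")[:2])
c=a[220:340,300:460];cv2.imwrite("pics/s2z.png",cv2.resize(c,None,fx=5,fy=5,interpolation=cv2.INTER_CUBIC)[:,:,::-1])
E
```

```text
t: 2.95
tool_pos: [0.5103, -0.3119, 0.2462]
tool_rot: [1.305, 1.152, -1.308]
contact_force: [-0.6, 0.6, -1.7]
opening: 0.0851
[[-0.006  0.991 -0.131]
 [ 0.004 -0.131 -0.991]
 [-1.    -0.007 -0.003]]
[354.56322137 285.87943711] [[409.11079377 245.29066731]] [{'centre': [284.7, 353.9], 'score': 0.64}, {'centre': [337.3, 350.2], 'score': 0.27}]
```

View pics/s2z.png

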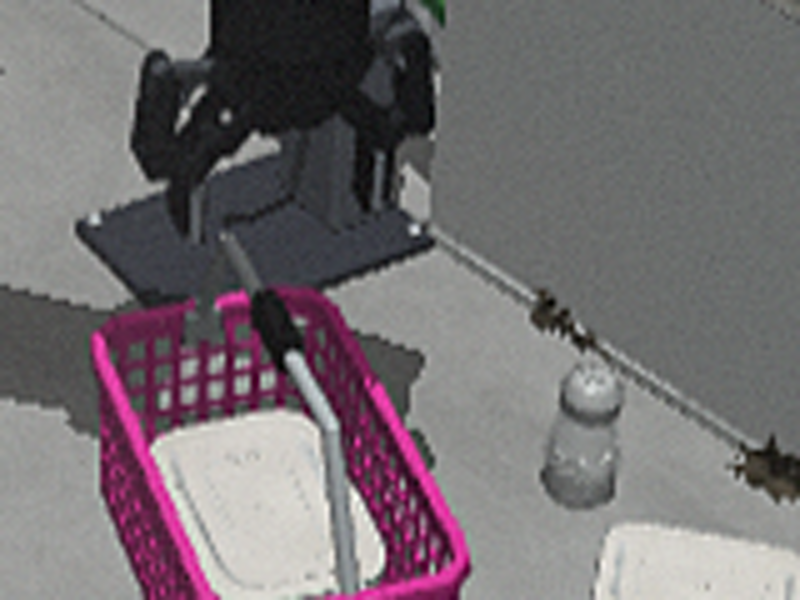

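```bash
python3 -m handwheel '[[0.085,[0.014,0.001,0],[0,0,0]],[0.085,[0.014,0,0.001],[0,0,0]],[0.085,[0.014,0,0],[0,0,0]],[0.085,[0.014,0,0],[0,0,0]],[0.085,[0.014,0,0],[0,0,0]],[0.085,[0.010,0,0],[0,0,0]],[0.085,[0,0,0],[0,0,0]],[0.03,[0,0,0],[0,0,0]],[0.03,[0,0,0],[0,0,0]],[0.03,[0,0,0],[0,0,0]]]' 60
python3 - <<'E'
from h import *
for u,v in[(319,263.6),(383,265.8)]: print(onz("scene",u,v,.013))
a=snap("scene","s3.png")
c=a[220:340,300:460];cv2.imwrite("pics/s3z.png",cv2.resize(c,None,fx=5,fy=5,interpolation=cv2.INTER_CUBIC)[:,:,::-1])
E
```

```text
t: 3.93
tool_pos: [0.5137, -0.3145, 0.1726]
tool_rot: [1.304, 1.143, -1.303]
contact_force: [-0.0, -0.2, -1.2]
opening: 0.051
[0.56129674 0.0180726  0.013     ]
[ 0.74102225 -0.07497716  0.013     ]
```

View pics/s3z.png

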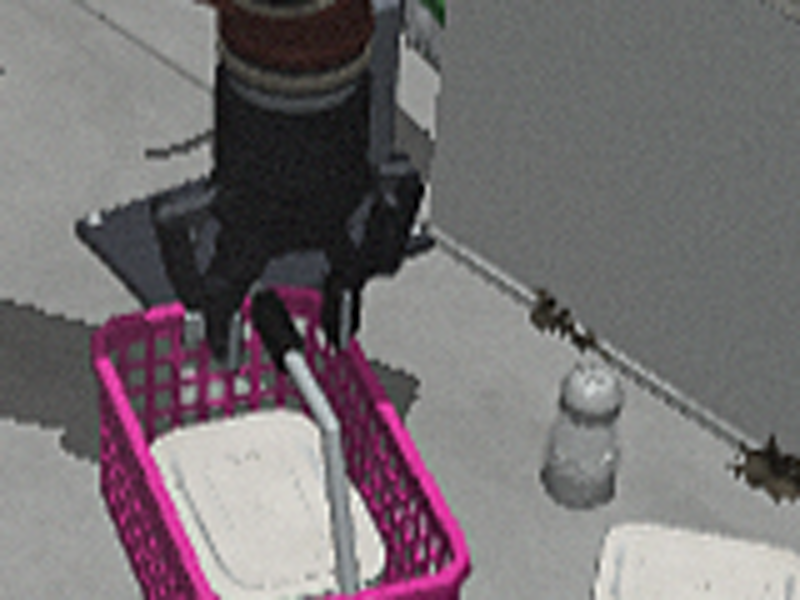

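```bash
python3 -m handwheel '[[0.035,[0.006,-0.001,-0.001],[0,0,0]],[0.01,[0,0,0],[0,0,0]],[0.0,[0,0,0],[0,0,0]],[0.0,[0,0,0],[0,0,0]],[0.0,[0,0,0],[0,0,0]],[0.0,[0,0,0],[0,0,0]],[0.0,[0,0,0],[0,0,0]],[0.0,[0,0,0],[0,0,0]]]' 80
python3 - <<'E'
from h import *
a=snap("scene","s4.png")
c=a[220:340,300:460];cv2.imwrite("pics/s4z.png",cv2.resize(c,None,fx=5,fy=5,interpolation=cv2.INTER_CUBIC)[:,:,::-1])
print(ctrl.get_obs()["opening"])
E
```

```text
t: 4.65
tool_pos: [0.5121, -0.3129, 0.165]
tool_rot: [1.304, 1.146, -1.304]
contact_force: [0.8, -0.2, -2.7]
opening: 0.013
0.012278403823323642
```

View pics/s4z.png

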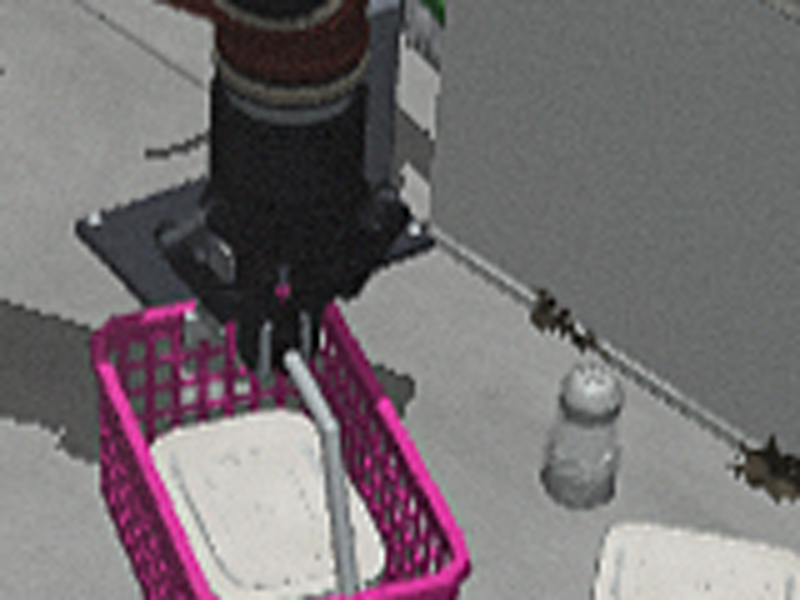

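```bash
python3 -m handwheel '[[0,[-0.003,0,0],[0,0,0]],[0,[-0.006,0,0],[0,0,0]],[0,[-0.01,0,0],[0,0,0]],[0,[-0.012,0,0],[0,0,0]],[0,[-0.012,0,0],[0,0,0]],[0,[-0.01,0,0],[0,0,0]],[0,[-0.007,0,0],[0,0,0]],[0,[-0.003,0,0],[0,0,0]],[0,[0,0,0],[0,0,0]],[0,[0,0,0],[0,0,0]]]' 100
python3 - <<'E'
from h import *
o=ctrl.get_obs();print(o["contact_force"],o["wrist_torque"],o["opening"])
a=snap("scene","s5.png");snap("top","t5.png")
c=a[180:360,280:440];cv2.imwrite("pics/s5z.png",cv2.resize(c,None,fx=3.3,fy=3.3,interpolation=cv2.INTER_CUBIC)[:,:,::-1])
E
```

```text
t: 5.53
tool_pos: [0.5121, -0.3129, 0.2281]
tool_rot: [1.304, 1.145, -1.304]
contact_force: [0.3, -0.4, -7.0]
opening: 0.0124
[ 0.34334405 -0.43660237 -6.96751265] [-0.00315242  0.04351195  0.01755246] 0.012362504357044396
```

View pics/s5z.png

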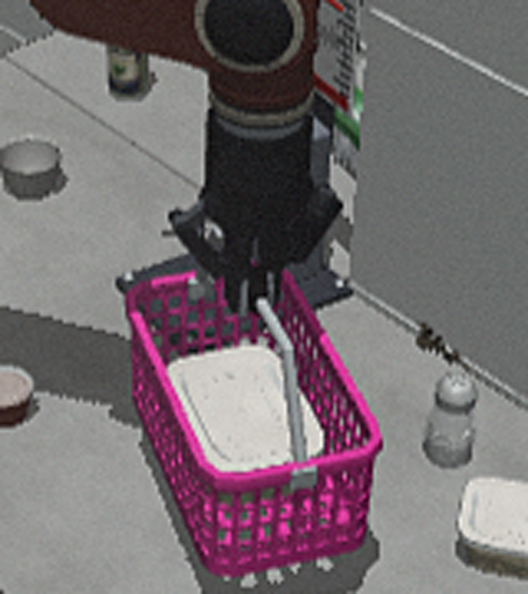

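```bash
python3 -m handwheel '[[0,[-0.004,0,0],[0,0,0]],[0,[-0.010,0,0],[0,0,0]],[0,[-0.014,0,0],[-1,0,0]],[0,[-0.016,0,0],[-1.5,0,0]],[0,[-0.016,0,0],[-2,0,0]],[0,[-0.015,0,0],[-2,0,0]],[0,[-0.010,0,0],[-2,0,0]],[0,[-0.005,0,0],[-2,0,0]],[0,[0,0,0],[-1.5,0,0]],[0,[0,0,0],[-0.7,0,0]]]' 100
python3 - <<'E'
from h import *
o=ctrl.get_obs();R=cv2.Rodrigues(o["tool_rot"])[0];print(R.round(4),np.degrees(np.arctan2(R[1,1],R[0,1])))
d=np.array([.517,-.044,.318])-o["tool_pos"];print("need tool shift",R.T@d)
E
```

```text
t: 6.47
tool_pos: [0.5127, -0.3133, 0.3212]
tool_rot: [1.14, 1.248, -1.139]
contact_force: [-0.2, 0.6, -6.4]
opening: 0.0127
[[ 0.0029  0.9956  0.0935]
 [-0.0023  0.0935 -0.9956]
 [-1.      0.0027  0.0026]] 5.366896415416318
need tool shift [ 0.00256852  0.02946656 -0.26776033]
```

```bash
python3 -m handwheel '[[0,[0,0,-0.003],[0,0,0]],[0,[0,0,-0.007],[0,0,0]],[0,[0,0.001,-0.012],[0,0,0]],[0,[0,0.001,-0.016],[0,0,0]],[0,[0,0.002,-0.016],[0,0,0]],[0,[0,0.002,-0.016],[0,0,0]],[0,[0,0.002,-0.016],[0,0,0]],[0,[0,0.002,-0.016],[0,0,0]],[0,[0,0.002,-0.016],[0,0,0]],[0,[0,0.002,-0.016],[0,0,0]]]' 100;python3 -m handwheel '[[0,[0,0.002,-0.016],[0,0,0]],[0,[0,0.002,-0.016],[0,0,0]],[0,[0,0.002,-0.016],[0,0,0]],[0,[0,0.002,-0.016],[0,0,0]],[0,[0.001,0.002,-0.016],[0,0,0]],[0,[0,0.002,-0.015],[0,0,0]],[0,[0,0.001,-0.012],[0,0,0]],[0,[0,0.001,-0.007],[0,0,0]],[0,[0,0,-0.003],[0,0,0]],[0,[0,0,0],[0,0,0]]]' 100
python3 - <<'E'
from h import *
o=ctrl.get_obs();R=cv2.Rodrigues(o["tool_rot"])[0];print(R.round(4),np.degrees(np.arctan2(R[1,1],R[0,1])))
a=snap("scene","s6.png");b=snap("top","t6.png")
cv2.imwrite("pics/s6z.png",cv2.resize(a[120:300,230:430],None,fx=4,fy=3.3,interpolation=cv2.INTER_CUBIC)[:,:,::-1])
cv2.imwrite("pics/t6z.png",cv2.resize(b[120:300,220:400],None,fx=3.3,fy=3.3,interpolation=cv2.INTER_CUBIC)[:,:,::-1])
E
```

```text
t: 7.3
tool_pos: [0.5137, -0.176, 0.3184]
tool_rot: [1.141, 1.252, -1.14]
contact_force: [0.7, -0.3, -6.5]
opening: 0.0126
t: 8.13
tool_pos: [0.5169, -0.0597, 0.3174]
tool_rot: [1.14, 1.252, -1.14]
contact_force: [-0.4, -0.4, -7.2]
opening: 0.0127
[[ 2.000e-04  9.957e-01  9.300e-02]
 [-2.000e-04  9.300e-02 -9.957e-01]
 [-1.000e+00  1.000e-04  2.000e-04]] 5.336135007370428
```

View pics/s6z.png

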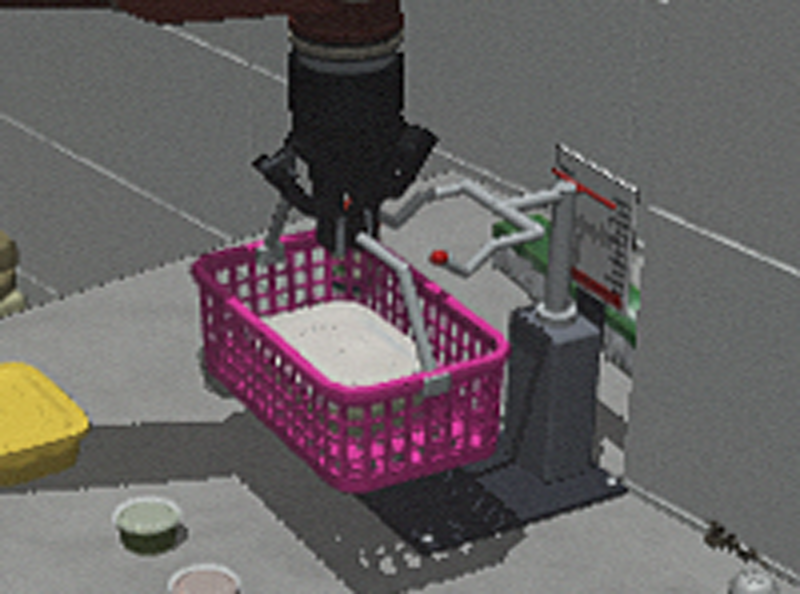

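View pics/t6z.png

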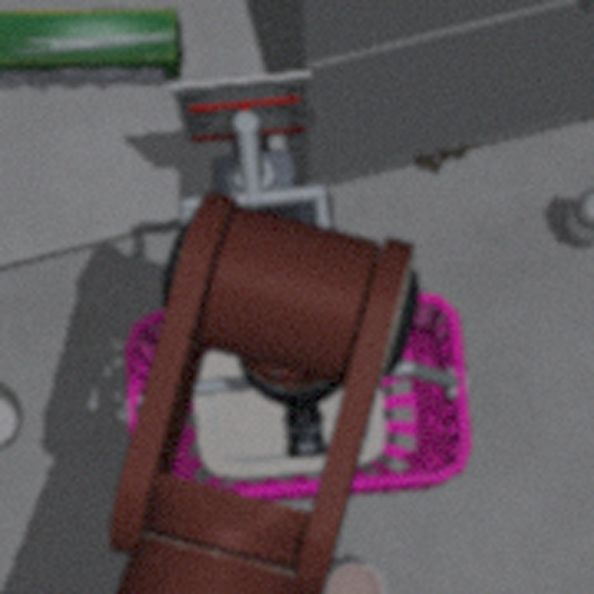

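```bash
python3 -m handwheel '[[0,[0,0,-0.004],[-0.3,0,0]],[0,[0,0,-0.005],[-0.2,0,0]],[0,[0,0,-0.004],[0,0,0]],[0,[0,0.003,-0.003],[0,0,0]],[0,[0,0.006,0],[0,0,0]],[0,[0,0.006,0],[0,0,0]],[0,[0,0.006,0],[0,0,0]],[0,[0,0.004,0],[0,0,0]],[0,[0,0,0],[0,0,0]],[0,[0,0,0],[0,0,0]]]' 100
python3 - <<'E'
from h import *
print(proj("scene",[[.5169+.078*.0957,-.0597-.078*.9957,.337]]),"vs 331,201")
o=ctrl.get_obs();R=cv2.Rodrigues(o["tool_rot"])[0];print(np.degrees(np.arctan2(R[1,1],R[0,1])), R.T@(np.array([.593,-.036,.317])-o["tool_pos"]))
p=o["tool_pos"];print("bar R end",proj("scene",[p+[0,0,.02]-.078*np.array([-.1,.995,0])]))
a=snap("scene","s7.png")
cv2.imwrite("pics/s7z.png",cv2.resize(a[130:250,280:400],None,fx=5,fy=5,interpolation=cv2.INTER_CUBIC)[:,:,::-1])
E
```

```text
t: 9.07
tool_pos: [0.5405, -0.0421, 0.3171]
tool_rot: [1.134, 1.256, -1.135]
contact_force: [0.2, 0.0, -7.0]
opening: 0.0127
[[330.28156094 201.65186838]] vs 331,201
5.77458851547135 [ 4.69197221e-05  5.28465681e-02 -7.39970829e-04]
bar R end [[335.61249875 196.5811394 ]]
```

View pics/s7z.png

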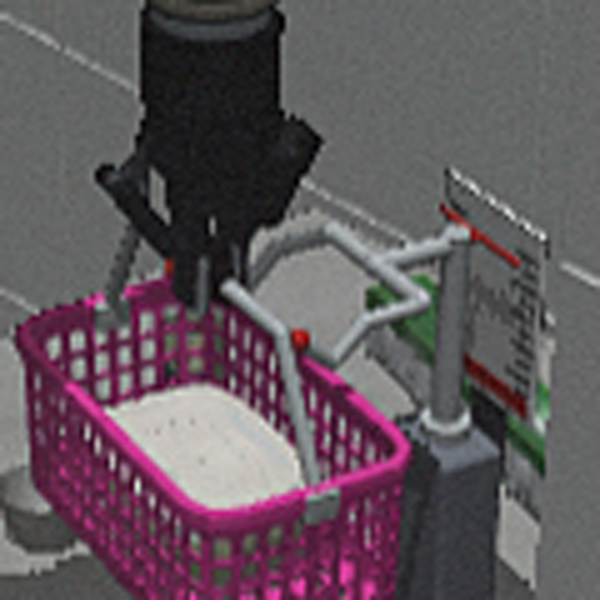

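Run:
```python
from h import *
th=np.radians(5.8);sx=np.array([np.cos(th),np.sin(th),0]);sy=np.array([-sx[1],sx[0],0])
for uv in[(280+333/5,130+362/5),(280+337/5,130+360/5)]:
  P=onz("scene",*uv,.2865);print(P,P+.048*sy)
S=np.array([.593,-.036,.3])
for q in[(-26,-48,7),(0,-48,-13.5),(22,-48,10),(-26,48,7),(0,48,-13.5)]:
  print(q,((proj("scene",S+sx*q[0]/1e3+sy*q[1]/1e3+[0,0,q[2]/1e3])[0]-[280,130])*5).round())
```

```text
[ 0.60008923 -0.08409185  0.2865    ] [ 0.59523853 -0.03633757  0.2865    ]
[ 0.60308696 -0.08307333  0.2865    ] [ 0.59823626 -0.03531905  0.2865    ]
(-26, -48, 7) [290. 343.]
(0, -48, -13.5) [329. 363.]
(22, -48, 10) [364. 316.]
(-26, 48, 7) [203. 268.]
(0, 48, -13.5) [241. 288.]
```

```bash
python3 -m handwheel '[[0,[0,0.003,0],[0,0,0]],[0,[0,0.007,0],[0,0,0]],[0,[0,0.008,0],[0,0,0]],[0,[0,0.009,0],[0,0,0]],[0,[0,0.009,0],[0,0,0]],[0,[0,0.008,0],[0,0,0]],[0,[0,0.007,0],[0,0,0]],[0,[0,0.004,0],[0,0,0]],[0,[0,0.001,0],[0,0,0]],[0,[0,0,0],[0,0,0]]]' 100
python3 - <<'E'
from h import *
o=ctrl.get_obs();R=cv2.Rodrigues(o["tool_rot"])[0];print(np.degrees(np.arctan2(R[1,1],R[0,1])), R.T@(np.array([.596,-.036,.317])-o["tool_pos"]))
a=snap("scene","s8.png")
cv2.imwrite("pics/s8z.png",cv2.resize(a[130:250,280:400],None,fx=5,fy=5,interpolation=cv2.INTER_CUBIC)[:,:,::-1])
E
```

```text
t: 9.95
tool_pos: [0.5962, -0.0363, 0.3171]
tool_rot: [1.134, 1.256, -1.135]
contact_force: [0.1, -0.3, -6.7]
opening: 0.0125
5.781956200588384 [ 8.94750695e-05 -1.75070188e-04 -3.14177303e-04]
```

View pics/s8z.png

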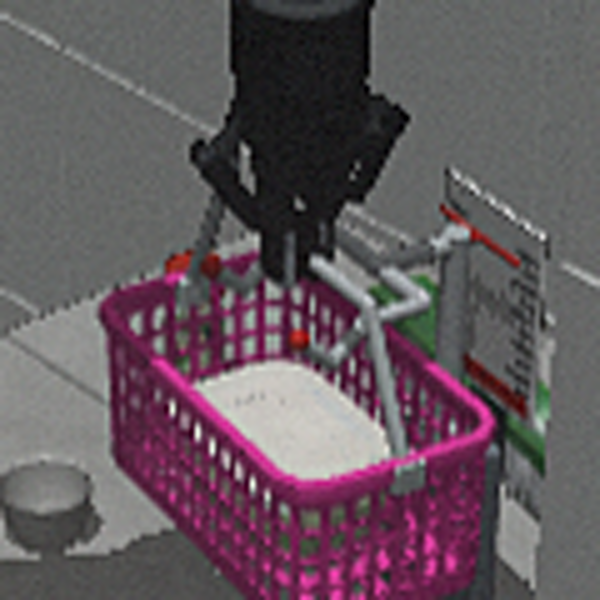

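```bash
python3 -m handwheel '[[0,[0.002,0,0],[0,0,0]],[0,[0.003,0,0],[0,0,0]],[0,[0.003,0,0],[0,0,0]],[0,[0.003,0,0],[0,0,0]],[0,[0.003,0,0],[0,0,0]],[0,[0.003,0,0],[0,0,0]],[0,[0.003,0,0],[0,0,0]],[0,[0.002,0,0],[0,0,0]],[0,[0.002,0,0],[0,0,0]],[0,[0.001,0,0],[0,0,0]]]' 100
python3 - <<'E'
from h import *
a=snap("scene","s9.png")
cv2.imwrite("pics/s9z.png",cv2.resize(a[130:250,280:400],None,fx=5,fy=5,interpolation=cv2.INTER_CUBIC)[:,:,::-1])
E
```

```text
t: 10.83
tool_pos: [0.5959, -0.0363, 0.2919]
tool_rot: [1.135, 1.256, -1.135]
contact_force: [-0.5, 0.5, -6.7]
opening: 0.0126
```

View pics/s9z.png

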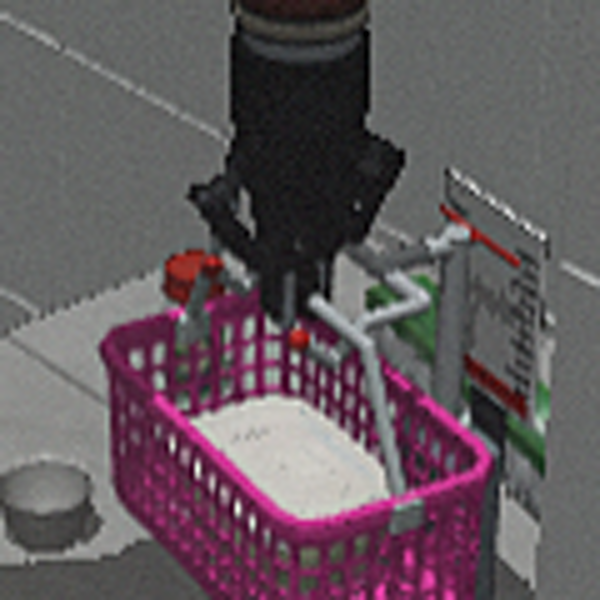

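```bash
python3 -m handwheel '[[0,[0.0015,0,0],[0,0,0]],[0,[0.0015,0,0],[0,0,0]],[0,[0.0015,0,0],[0,0,0]],[0,[0.0015,0,0],[0,0,0]],[0,[0.0015,0,0],[0,0,0]],[0,[0.0015,0,0],[0,0,0]],[0,[0,0,0],[0,0,0]]]' 100;python3 -m handwheel '[[0,[0.0015,0,0],[0,0,0]],[0,[0.0015,0,0],[0,0,0]],[0,[0.0015,0,0],[0,0,0]],[0,[0.0015,0,0],[0,0,0]],[0,[0.0015,0,0],[0,0,0]],[0,[0.0015,0,0],[0,0,0]],[0,[0,0,0],[0,0,0]]]' 100
python3 - <<'E'
from h import *
o=ctrl.get_obs();print(o["wrist_torque"])
a=snap("scene","s10.png")
cv2.imwrite("pics/s10z.png",cv2.resize(a[130:250,280:400],None,fx=5,fy=5,interpolation=cv2.INTER_CUBIC)[:,:,::-1])
E
```

```text
t: 11.47
tool_pos: [0.5958, -0.0363, 0.2827]
tool_rot: [1.134, 1.256, -1.135]
contact_force: [0.5, -0.6, -6.8]
opening: 0.0128
t: 12.05
tool_pos: [0.5959, -0.0363, 0.274]
tool_rot: [1.135, 1.256, -1.135]
contact_force: [-0.7, -0.3, -5.6]
opening: 0.0127
[-0.04076607  0.0744913   0.08458294]
```

View pics/s10z.png

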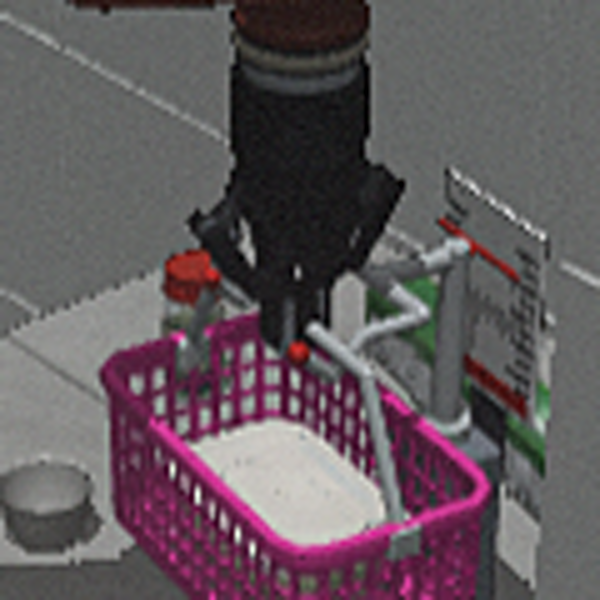

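```bash
python3 -m handwheel '[[0,[0.001,0,0],[0,0,0]],[0,[0.002,0,0],[0,0,0]],[0,[0.002,0,0],[0,0,0]],[0,[0.002,0,0],[0,0,0]],[0,[0.002,0,0],[0,0,0]],[0,[0.002,0,0],[0,0,0]],[0,[0.002,0,0],[0,0,0]],[0,[0.002,0,0],[0,0,0]],[0,[0.001,0,0],[0,0,0]],[0,[0,0,0],[0,0,0]]]' 100
python3 - <<'E'
from h import *
f=[]
o=ctrl.get_obs();print(o["wrist_torque"],o["contact_force"])
a=snap("scene","s11.png")
print(ctrl.tip_of("hook_seat","scene")[:2], ctrl.get_obs()["contact_force"])
p=o["tool_pos"];print(proj("scene",p+[0,0,.02]))
cv2.imwrite("pics/s11z.png",cv2.resize(a[130:250,280:400],None,fx=5,fy=5,interpolation=cv2.INTER_CUBIC)[:,:,::-1])
E
```

```text
t: 12.93
tool_pos: [0.596, -0.0364, 0.2581]
tool_rot: [1.135, 1.255, -1.135]
contact_force: [-1.2, 0.6, -4.1]
opening: 0.0126
[ 0.02412159  0.21156527 -0.02167541] [-1.20101561  0.60941639 -4.14662321]
[{'centre': [201.3, 337.0], 'score': 0.89}, {'centre': [317.1, 416.1], 'score': 0.7}] [-2.08564693  0.1966914  -3.59553933]
[[337.82913347 197.30430392]]
```

View pics/s11z.png

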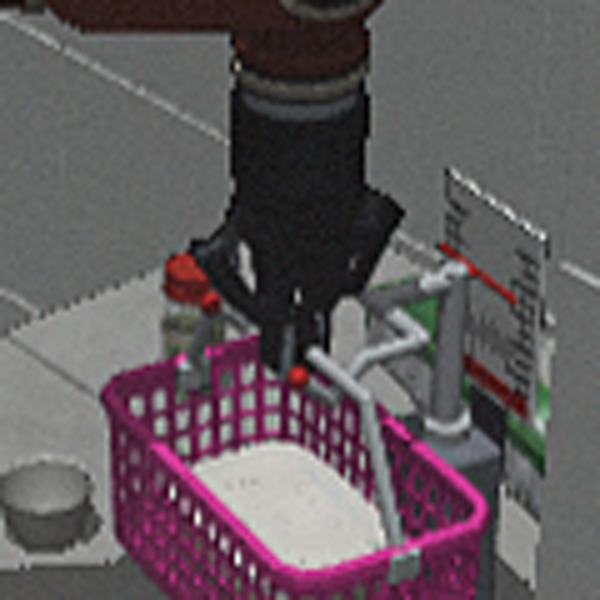

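```bash
python3 -m handwheel '[[0,[0.001,-0.0005,0],[0,0,0]],[0,[0.001,-0.0005,0],[0,0,0]],[0,[0.001,-0.0005,0],[0,0,0]],[0,[0.001,-0.0005,0],[0,0,0]],[0,[0.001,-0.0005,0],[0,0,0]],[0,[0.001,-0.0005,0],[0,0,0]],[0,[0,0,0],[0,0,0]],[0,[0,0,0],[0,0,0]]]' 100
python3 - <<'E'
from h import *
F=[]
for i in range(4):
  ctrl.get_image("scene"); o=ctrl.get_obs();F.append(np.r_[o["contact_force"],o["wrist_torque"]])
print(np.mean(F,0).round(2))
E
```

```text
t: 13.7
tool_pos: [0.5931, -0.0367, 0.2523]
tool_rot: [1.135, 1.255, -1.134]
contact_force: [1.0, -0.4, -3.8]
opening: 0.0122
[ 0.23 -0.49 -3.26 -0.03 -0.04  0.05]
```

```bash
python3 -m handwheel '[[0,[0.001,0,0],[0,0,0]],[0,[0.002,0,0],[0,0,0]],[0,[0.002,0,0],[0,0,0]],[0,[0.002,0,0],[0,0,0]],[0,[0.002,0,0],[0,0,0]],[0,[0.002,0,0],[0,0,0]],[0,[0.002,0,0],[0,0,0]],[0,[0.002,0,0],[0,0,0]],[0,[0.002,0,0],[0,0,0]],[0,[0.001,0,0],[0,0,0]]]' 100;python3 -m handwheel '[[0,[0.001,0,0],[0,0,0]],[0,[0.001,0,0],[0,0,0]],[0,[0.001,0,0],[0,0,0]],[0,[0.001,0,0],[0,0,0]],[0,[0,0,0],[0,0,0]],[0,[0,0,0],[0,0,0]]]' 100
python3 - <<'E'
from h import *
F=[]
for i in range(8):
  a=ctrl.get_image("scene"); o=ctrl.get_obs();F.append(np.r_[o["contact_force"],o["wrist_torque"]])
print(np.mean(F,0).round(2),o["tool_pos"])
cv2.imwrite("pics/s12z.png",cv2.resize(a[130:250,280:400],None,fx=5,fy=5,interpolation=cv2.INTER_CUBIC)[:,:,::-1])
E
```

```text
t: 14.73
tool_pos: [0.5931, -0.0367, 0.2341]
tool_rot: [1.135, 1.255, -1.135]
contact_force: [0.4, -0.8, -1.5]
opening: 0.0125
t: 15.23
tool_pos: [0.5931, -0.0367, 0.2304]
tool_rot: [1.135, 1.255, -1.134]
contact_force: [0.5, -0.4, -2.0]
opening: 0.0128
[ 0.65 -0.78 -0.57 -0.12 -0.08  0.06] [ 0.59312199 -0.03670351  0.23039149]
```

View pics/s12z.png

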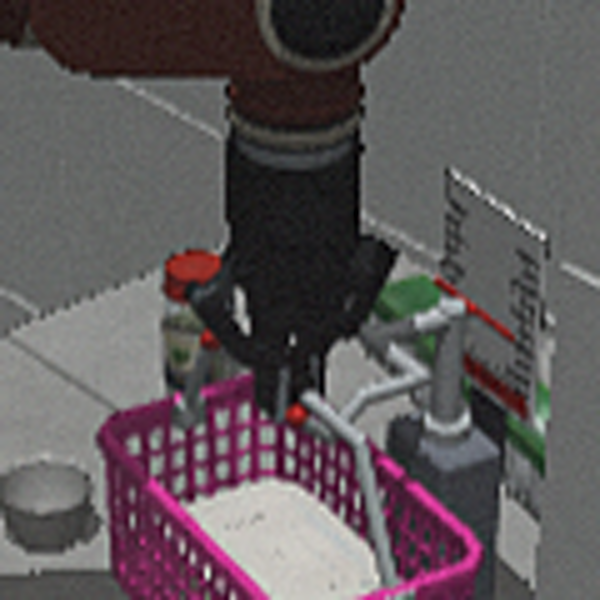

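```bash
python3 -m handwheel '[[0,[0.001,0,0],[0,0,0]],[0,[0.001,0,0],[0,0,0]],[0,[0.001,0,0],[0,0,0]],[0,[0.001,0,0],[0,0,0]],[0,[0,0,0],[0,0,0]],[0,[0,0,0],[0,0,0]]]' 60
python3 - <<'E'
from h import *
F=[]
for i in range(16):
  a=ctrl.get_image("scene"); o=ctrl.get_obs();F.append(np.r_[o["contact_force"],o["wrist_torque"]])
print(np.mean(F,0).round(2),np.std(F,0).round(2),o["tool_pos"],o["t"])
E
```

```text
t: 16.13
tool_pos: [0.5931, -0.0367, 0.2263]
tool_rot: [1.135, 1.255, -1.135]
contact_force: [0.8, -0.8, -0.6]
opening: 0.0125
[ 1.18 -1.15 -0.42 -0.16 -0.19  0.04] [0.42 0.44 0.45 0.04 0.03 0.03] [ 0.59309484 -0.03665836  0.2263461 ] 16.9333
```

Run:
```python
from h import *
a=snap("scene","s13.png");b=snap("top","t13.png")
c1=cv2.resize(a[160:300,270:400],None,fx=3.8,fy=3.8,interpolation=cv2.INTER_CUBIC);c2=cv2.resize(b[130:270,235:365],None,fx=2.2,fy=3.8,interpolation=cv2.INTER_CUBIC)
cv2.imwrite("pics/c13.png",np.hstack([c1,c2])[:,:,::-1])
```

```text
(no output)
```

View pics/c13.png

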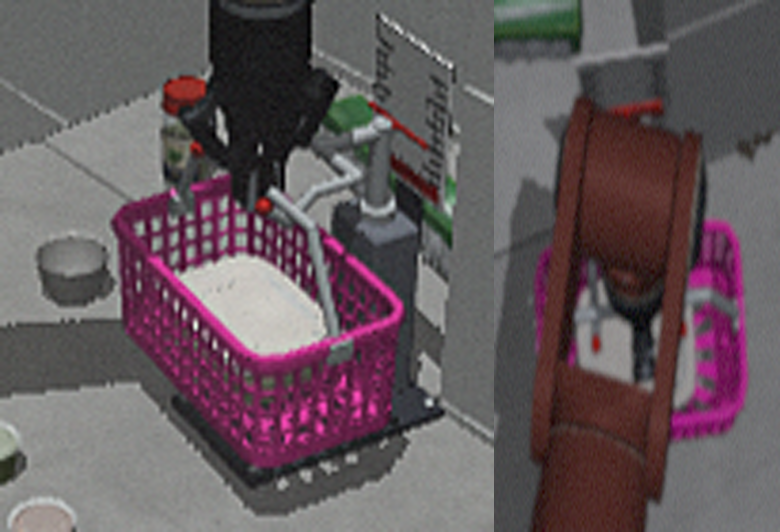

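```bash
python3 -m handwheel '[[0,[0,0.0004,0.0004],[0,0,0]],[0,[0,0.0004,0.0004],[0,0,0]],[0,[0.001,0,0],[0,0,0]],[0,[0,0,0],[0,0,0]],[0,[0,0,0],[0,0,0]]]' 60
python3 - <<'E'
from h import *
F=[]
for i in range(12):
  a=ctrl.get_image("scene"); o=ctrl.get_obs();F.append(np.r_[o["contact_force"],o["wrist_torque"]])
print(np.mean(F,0).round(2),o["tool_pos"],o["t"],o["opening"])
E
```

```text
t: 17.45
tool_pos: [0.5932, -0.0368, 0.2247]
tool_rot: [1.134, 1.258, -1.135]
contact_force: [-4.1, 2.4, -0.7]
opening: 0.0126
[-4.03  3.28 -0.26  0.49  0.61  0.06] [ 0.5932532  -0.03683538  0.22491626] 18.05 0.012110887721376622
```

```bash
python3 -m handwheel '[[0,[0,-0.0003,-0.0003],[0,0,0]],[0,[0,-0.0003,-0.0003],[0,0,0]],[0,[0.001,0,0],[0,0,0]],[0,[0,0,0],[0,0,0]],[0,[0,0,0],[0,0,0]]]' 60
python3 - <<'E'
from h import *
F=[]
for i in range(12):
  a=ctrl.get_image("scene"); o=ctrl.get_obs();F.append(np.r_[o["contact_force"],o["wrist_torque"]])
print(np.mean(F,0).round(2),o["tool_pos"],o["t"],o["opening"])
E
```

```text
t: 18.47
tool_pos: [0.5932, -0.0368, 0.2243]
tool_rot: [1.135, 1.255, -1.135]
contact_force: [-2.7, 2.5, 0.1]
opening: 0.0123
[-2.78  2.54 -0.08  0.39  0.45  0.09] [ 0.59323916 -0.03680207  0.22431688] 19.0667 0.012685402712826446
```

```bash
python3 -m handwheel '[[0,[0,-0.0003,-0.0003],[0,0,0]],[0,[0,-0.0002,-0.0002],[0,0,0]],[0,[0,0,0],[0,0,0]],[0,[0,0,0],[0,0,0]]]' 40
python3 - <<'E'
from h import *
F=[]
for i in range(12):
  a=ctrl.get_image("scene"); o=ctrl.get_obs();F.append(np.r_[o["contact_force"],o["wrist_torque"]])
print(np.mean(F,0).round(2),o["tool_pos"],o["t"],o["opening"])
E
```

```text
t: 19.4
tool_pos: [0.5932, -0.0368, 0.2247]
tool_rot: [1.135, 1.253, -1.134]
contact_force: [-0.4, -0.8, -0.4]
opening: 0.0123
[ 1.46 -1.11  0.05 -0.09 -0.21  0.08] [ 0.59309925 -0.03671686  0.22455833] 20.0 0.012151660161189088
```

```bash
python3 -m handwheel '[[0,[0,0.0001,0.0001],[0,0,0]],[0,[0,0,0],[0,0,0]],[0,[0,0,0],[0,0,0]]]' 20
python3 - <<'E'
from h import *
F=[]
for i in range(8):
  a=ctrl.get_image("scene"); o=ctrl.get_obs();F.append(np.r_[o["contact_force"],o["wrist_torque"]])
print(np.mean(F,0).round(2),o["tool_pos"],o["t"],o["opening"])
E
```

```text
t: 20.25
tool_pos: [0.5931, -0.0367, 0.2245]
tool_rot: [1.135, 1.254, -1.134]
contact_force: [3.0, -2.0, 0.4]
opening: 0.0121
[ 3.45 -2.49 -0.3  -0.37 -0.58  0.05] [ 0.59303653 -0.03665161  0.2244477 ] 20.65 0.012500032400925664
```

```bash
python3 -m handwheel '[[0.016,[0,0,0],[0,0,0]],[0.018,[0,0,0],[0,0,0]],[0.022,[0,0,0],[0,0,0]],[0.026,[0,0,0],[0,0,0]],[0.03,[0,0,0],[0,0,0]],[0.034,[0,0,0],[0,0,0]],[0.034,[0,0,0],[0,0,0]],[0.034,[0,0,0],[0,0,0]]]' 20
python3 - <<'E'
from h import *
F=[]
for i in range(6):
  a=ctrl.get_image("scene"); o=ctrl.get_obs();F.append(np.r_[o["contact_force"],o["wrist_torque"]])
print(np.mean(F,0).round(2),o["tool_pos"],o["t"],o["opening"])
cv2.imwrite("pics/s14z.png",cv2.resize(a[160:300,270:400],None,fx=4.2,fy=4.2,interpolation=cv2.INTER_CUBIC)[:,:,::-1])
E
```

```text
t: 21.32
tool_pos: [0.5928, -0.0364, 0.2243]
tool_rot: [1.135, 1.255, -1.135]
contact_force: [-0.0, -0.8, 0.1]
opening: 0.0341
[0.1  0.25 0.17 0.   0.02 0.03] [ 0.59282242 -0.03649573  0.22432845] 21.6167 0.033911871570113904
```

View pics/s14z.png

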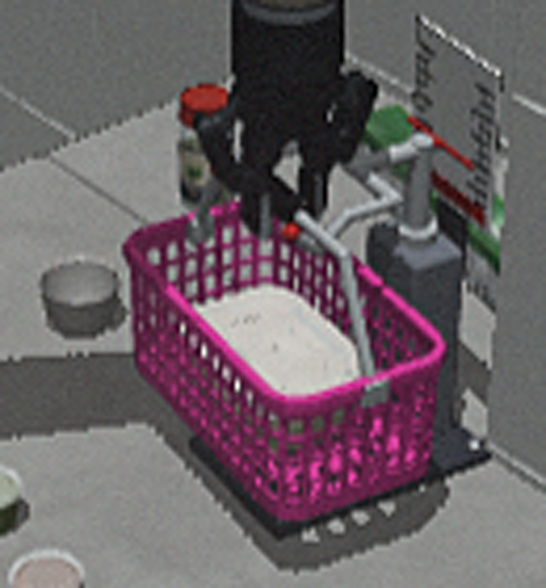

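```bash
python3 -m handwheel '[[0.034,[-0.002,0,0],[0,0,0]],[0.034,[-0.004,0,0],[0,0,0]],[0.034,[-0.008,0,0],[0,0,0]],[0.034,[-0.01,0,0],[0,0,0]],[0.034,[-0.012,0,0],[0,0,0]],[0.034,[-0.015,0,0],[0,0,0]],[0.034,[-0.015,0,0],[0,0,0]],[0.034,[-0.015,0,0],[0,0,0]],[0.034,[-0.015,0,0],[0,0,0]],[0.034,[-0.01,0,0],[0,0,0]]]' 20; python3 -m handwheel '[[0.034,[-0.01,-0.005,0],[0,0,0]],[0.034,[-0.01,-0.012,0],[0,0,0]],[0.034,[-0.005,-0.015,0],[0,0,0]],[0.034,[0,-0.015,0],[0,0,0]],[0.034,[0,-0.015,0],[0,0,0]],[0.034,[0,-0.015,0],[0,0,0]],[0.034,[0,-0.015,0],[0,0,0]],[0.034,[0,-0.015,0],[0,0,0]],[0.034,[0,-0.010,0],[0,0,0]],[0.034,[0,0,0],[0,0,0]]]'
python3 - <<'E'
from h import *
a=snap("scene","s15.png");b=snap("top","t15.png")
cv2.imwrite("pics/s15z.png",cv2.resize(a[150:290,270:400],None,fx=4.2,fy=4.2,interpolation=cv2.INTER_CUBIC)[:,:,::-1])
E
```

```text
t: 22.45
tool_pos: [0.5934, -0.0366, 0.3336]
tool_rot: [1.136, 1.252, -1.133]
contact_force: [0.5, -0.1, 0.1]
opening: 0.0339
t: 23.28
tool_pos: [0.4752, -0.0484, 0.3558]
tool_rot: [1.135, 1.254, -1.135]
contact_force: [-0.3, -0.2, 1.2]
opening: 0.0345
```

View pics/s15z.png

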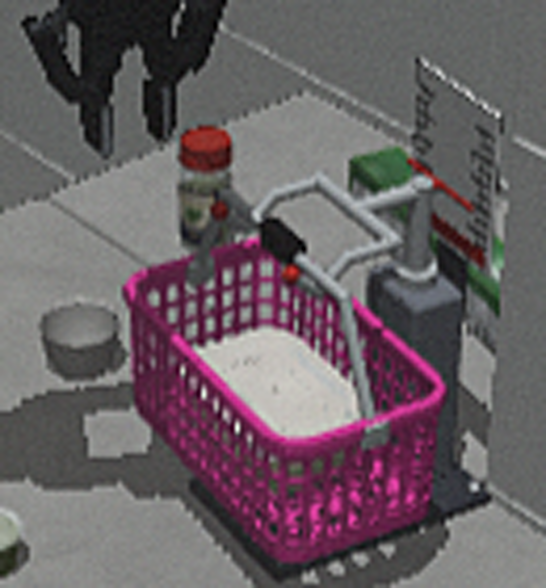

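View pics/t15.png

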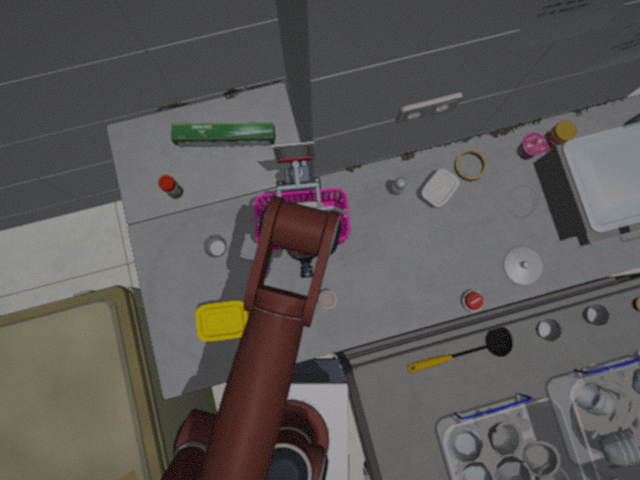

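```bash
python3 -m handwheel '[[0.034,[0,0,0],[0,0,0]],[0.034,[0,0,0],[0,0,0]],[0.034,[0,0,0],[0,0,0]],[0.034,[0,0,0],[0,0,0]],[0.034,[0,0,0],[0,0,0]],[0.034,[0,0,0],[0,0,0]],[0.034,[0,0,0],[0,0,0]],[0.034,[0,0,0],[0,0,0]]]'
python3 - <<'E'
from h import *
a=snap("scene","s16.png");o=cv2.imread("pics/s15.png")[:,:,::-1]
g=lambda i:np.float32(cv2.cvtColor(np.ascontiguousarray(i[200:300,295:380]),cv2.COLOR_RGB2GRAY))
print("shift",cv2.phaseCorrelate(g(o),g(a)))
print(proj("scene",[.593,-.0365,.2445]),"vs 337.4,206.7",ctrl.tip_of("basket_grip","scene")[:1],ctrl.tip_of("hook_seat","scene")[:1])
E
```

```text
t: 24.05
tool_pos: [0.4764, -0.0483, 0.3553]
tool_rot: [1.135, 1.255, -1.135]
contact_force: [0.2, 0.7, 0.3]
opening: 0.0343
shift ((0.020603754898857574, -0.01218960064277752), 0.9972863495084975)
[[336.69985595 207.56021227]] vs 337.4,206.7 [{'centre': [205.6, 334.7], 'score': 0.82}] [{'centre': [211.7, 335.1], 'score': 0.91}]
```

Run:
```python
from h import *
print("seat unloaded proj",proj("scene",[.5935,-.0365,.3]),"net 335.5,195.3")
im=cv2.imread("pics/s16.png");i0=cv2.imread("pics/s7.png")
def red(i,r):
    c=i[r[1]:r[3],r[0]:r[2]].astype(int);m=(c[:,:,2]>140)&(c[:,:,1]<60)&(c[:,:,0]<70);ys,xs=np.nonzero(m);return xs.mean()+r[0],ys.mean()+r[1],len(xs)
t0=red(i0,(334,190,346,206));t1=red(im,(333,207,346,223));l1=red(im,(318,190,327,206));print(t0,t1,l1)
# same vertical line: find drop
o,d=ray("scene",*t0[:2]);z=.308;P=o+d*(z-o[2])/d[2]
for s in np.arange(.04,.08,.003): print(round(s,3),proj("scene",P-[0,0,s])[0].round(1))
a=im;cv2.imwrite("pics/s16z.png",cv2.resize(a[180:240,300:380],None,fx=10,fy=10,interpolation=cv2.INTER_CUBIC))
```

```text
seat unloaded proj [[337.19708539 190.85558421]] net 335.5,195.3
(np.float64(339.8), np.float64(196.6), 5) (np.float64(339.0), np.float64(214.25), 4) (np.float64(nan), np.float64(nan), 0)
0.04 [339.5 208.9]
0.043 [339.5 209.8]
0.046 [339.5 210.7]
0.049 [339.4 211.6]
0.052 [339.4 212.5]
0.055 [339.4 213.4]
0.058 [339.4 214.3]
0.061 [339.4 215.2]
0.064 [339.3 216.1]
0.067 [339.3 217. ]
0.07 [339.3 217.9]
0.073 [339.3 218.8]
0.076 [339.3 219.7]
0.079 [339.2 220.6]<stdin>:5: RuntimeWarning: Mean of empty slice.
  ret = ret.dtype.type(ret / rcount)
```

View pics/s16z.png

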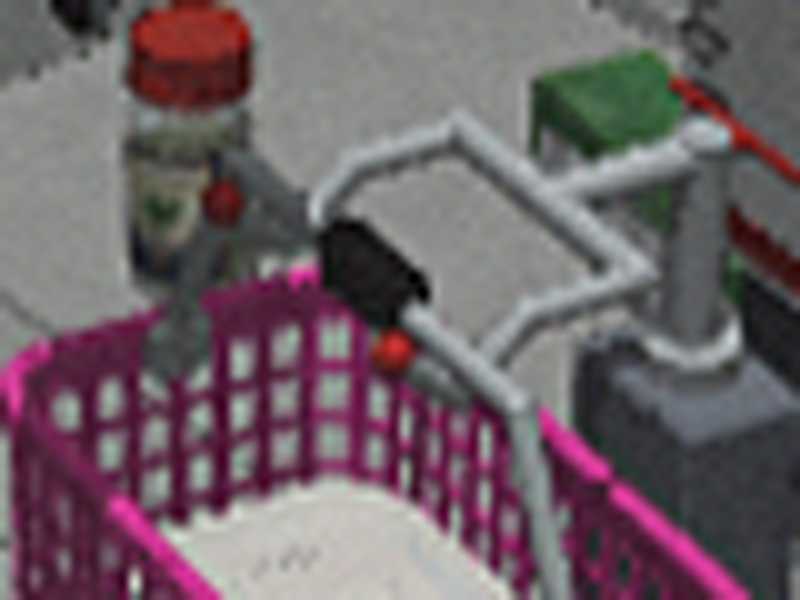

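```bash
python3 -c "
from station import ctrl
print(ctrl.finish_job())"
```

```text
the job is handed in; nothing more can be done
None
```

The basket with the tub is hanging on the spring scale with its bar in both hooks, and I handed the job in at about 24 s. I gripped it by the black grip, brought the bar in over the hooks, and lowered it at 12 to 25 mm/s once the hooks took load. I let go only when the wrist force read about zero, then moved the arm clear.

**Final checks**
- **Hanging still:** two pictures 0.8 s apart show a shift of about 0.02 px, with the tub in the basket and the gripper well away.
- **Pointer:** the hooks are down about 55 to 58 mm, which fits a weight of about 6.6 N. The red zone starts at 92 mm.
- **Fully home:** the bar and hook heights agree to about 2 mm, which is the limit of the calibration. The networks' raw hook and grip points differed by 6 rows. The hook point already read about 4.5 rows low when the hooks were unloaded, and correcting for that makes them agree.

**Disagreements and limits**
- **Sideways force:** it was hard to zero because the bar was stuck in the hooks by friction. It was about 4 N just before release. No swing showed in the pictures, the first taken about 0.3 s after the fingers opened.
- **Hook speed:** I did not measure it, only kept the commanded speeds low.
- **Bystanders:** I saw none disturbed in the pictures, but did not measure each one.

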